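# Bolt the long gouge case shut

### The arm

A 6-joint arm with a two-finger parallel gripper is mounted at the origin on the work surface. World frame = base frame: x ahead of the robot, y to its left, z up, the work surface at z = 0. Lengths are in m, angles in rad, forces in N, time in s.
With the tool pointing down it reaches from about 0.3 to 0.775 m from the base axis. Payload 14.6 kg.
Tool frame: the origin (TCP) lies at the very end of the fingers, on their centre line; the grasp point (between the pads) lies 19 mm behind it; z points along the fingers, y is the line along which they close (so a half turn about z gives the same grasp; the last joint's range is limited). The gripper opens to 94 mm and grips with 3 to 60 N. Pads are 16 mm wide; open, the fingers measure 119 mm over their backs; the gripper's body (75 mm by 177 mm) begins 78 mm behind the grasp point.
Start: joints at [-0.067, 0.3, 1.521, -0, 1.321, -0.067], TCP at [0.55, -0, 0.205] pointing down, gripper open.
Joint ranges: [-3.03, 3.03], [-0.79, 2.21], [0.23, 2.52], [-1.04, 4.18], [0, 3.07], [-2.55, 2.55]. Speed limits (rad/s): [2.22, 2.22, 2.57, 3.14, 3.14, 3.14].

### API

Orientations are given as [roll, pitch, yaw] about the fixed x, y, z axes, in that order (R = Rz(yaw) Ry(pitch) Rx(roll)).
In Python, from station import ctrl, camera, camera_info, finder gives the robot as it stands.
- The arm moves only by the tool carry_out, never from a script. Its argument "motion" is a list of rows, each a list of 2 entries, a list of its own where there are three numbers: the shift along the tool's x, y, z as a fraction of full scale, then the turn about the tool's z as a fraction of full scale. A call has 1 to 12 rows; each row is the pose to reach, as a shift and turn from the pose commanded when the call began, along the tool's axes at that moment, turning the shorter way round; what a row does not reach only later rows make up. Full scale, the value 1, is 200 mm for a shift and 360 degrees for a turn. A row lasts 1/10 s, in which the tool goes at most 50 mm and 8.59 degrees, less where a joint would pass 70% of its speed; a pose out of reach is approached as far as the arm can. A call with a number of a shift or a turn outside -1 to 1 is refused whole. A call with a gripper value outside its range is refused whole. "hand" is the closure, from -1 (fully open) to 1 (shut), set as the call begins (left out, the last holds). The fingers move at their own pace and stop on an object; "force" is the grip in N (left out, the last holds). Time passes only in rows, so rows that repeat a pose let the fingers close. It gives the time, the measured TCP pose, the force, the opening and the grip force at its end, in the units of the state.
- ctrl.get_obs(): the state, without advancing time (a new reading comes with each control period).
- camera(name): name is "scene" or "side" or "wrist"; returns (picture, depth): 420x560x3 uint8, blue, green, red; 420x560 float32, m along the optical axis (not along the pixel's ray), 0 where there is no reading.
- camera_info(name): a dict with "camera_matrix" (3x3 intrinsics, pixels), "dist_coeffs" ([k1, k2, p1, p2, k3] as OpenCV has them; the pictures are not rectified), "origin" and "attitude" of the camera in the world. Camera axes: x right, y down, z forward; pixel columns grow to the right and rows downward; lengths in m; the calibration is good to about 2 mm. A picture is of the moment at which its call begins: read the wrist's pose just before it. camera_info takes no time and is no camera call; for the wrist camera it gives the pose at the moment of the call.
- ctrl.hand_in(): hands the job in; it is judged then, once.
Trained networks look in the newest picture that a camera, given by its name, has taken for a name from the list of things; names that differ only in an ending like _2 or _b are one class to them, and where a whole thing is asked for, a point or a joint stands for the part that bears it (a point fixed in the world has none). Each returns a list of dicts, best first, with "conf" (0 to 1); they miss things now and then, are a little off and sometimes report something else, mostly with a low value. They report only what shows in the picture. A call takes as long as a camera call.
- finder.boxes_of(camera, query): "location" ([column, row] in pixels, amid what is visible of it).
- finder.cut_out(camera, query): "mask" (420x560 bool, what is visible of it) and "location" ([column, row] in pixels, amid what is visible of it).
- finder.pinpoint(camera, query): "location" ([column, row] in pixels: a listed point, or the origin of a listed thing).
The state is a dict: "time_s": time; "qpos": joint angles; "joint_vel": joint speeds; "tau": joint torques, N m; "ee_pos": TCP position; "eef_rot": TCP orientation; "force": force on the tool from outside, world axes, zero at the start; "moment": the same for the moment, N m; "grip_width": finger opening in m; "grip_force": force on a finger pad.
Only numpy, scipy, OpenCV 4.12 (cv2) and the standard library are available. Lean on these libraries where they do the work, as an engineer would, in place of code of your own. Each camera call takes 0.05 s, during which the arm holds its last target. There are 200 camera calls.

### The job

Lock the longer of the two wooden carving-tool cases: push its sliding bolt all the way across until the tip has gone right through the keeper on the rail, and leave it there. Leave the bolt of the shorter case drawn back as it is.

Things in the scene. Friction and masses are not known exactly. Their poses are not given: they have to be found in the camera images.
- long_knob (a point): Centre of the flat top of the upright steel knob of the longer case's bolt, 50 mm above the lid (110 mm above the table); moves with the bolt. Knob: cylinder 15 mm across, its top 28 mm free to grip or push; all other bolt fittings stay within 20 mm of the lid. y axis: the way the bolt slides to lock; z up. The bolt is a 10 mm steel rod, its tip 74 mm ahead of the knob's axis.
- long_keeper (a point): Top centre of the longer case's keeper: a fixed steel staple 28 mm wide, 16 mm long along the bolt, 20 mm tall, on the rail at the case's +y edge, 80 mm above the table, straight ahead of the bolt (y axis as for the knob). The plywood case is fixed and closed: 300 mm across the bolt, 200 mm along it, 60 mm tall. A printing block 22 mm tall lies on its lid, over 35 mm from the knob's axis.
- long_bolt (a joint): Travel of the longer case's bolt in m: 0 fully drawn back, 0.020 tip at the near face of the keeper, 0.036 tip at its far face, 0.050 the end stop, where the knob meets the front guide. Grows as the bolt slides along the points' +y; takes about 3 N and stays where it is left.
- short_bolt (a joint): Travel in m of the bolt on the shorter case (170 mm across the bolt, 200 mm along it, 60 mm tall, a small tin on its lid): an equal bolt and knob, same meaning. It starts drawn back, below 0.012.

How it is judged:
By the outcome, as a careful person would: the job done as asked, in the order asked, and still so for the second after the job is handed in, with the robot touching nothing.
It also fails if it takes over 29 s, if anything falls off the work surface, if the arm or the gripper's body presses on something with over 40 N, if the wrist force passes 120 N, or if a joint passes its speed limit or range.

## Working session

There is one attempt and no reset: what is moved stays moved. The work goes in short steps, Python scripts to look and compute and a tool call to move; the robot and the scene stay as the last step left them, time stands still between calls to the robot, and variables do not carry over. Pictures are saved under pics/ and viewed, at most 10 in all, crops included, and the job is handed in when it is done.

Besides the shell and the picture viewer there is one more tool, called after "Request:" in YAML: its name, and indented under it one key for each argument. carry_out: Moves the arm, as the interface text tells. Its arguments: {"type":"object","properties":{"motion":{"type":"array","items":{"type":"array"}},"hand":{"type":"number"},"force":{"type":"number"}},"required":["motion"]}

```bash
mkdir -p pics; ls
cat > h.py <<'E'
import numpy as np, cv2
from station import ctrl, camera, camera_info, finder
from scipy.spatial.transform import Rotation as R
def cam(n):
    i=camera_info(n); a=np.array(i["attitude"],float)
    r=a if a.shape==(3,3) else (R.from_euler('xyz',a).as_matrix() if a.size==3 else R.from_quat(a).as_matrix())
    return np.array(i["camera_matrix"]),np.array(i["dist_coeffs"]),np.array(i["origin"]),r
def at_z(n,px,z,c=None):
    K,d,o,r=c or cam(n)
    p=cv2.undistortPoints(np.array([[px]],float),K,d)[0,0]
    v=r@np.array([p[0],p[1],1]); return o+v*(z-o[2])/v[2]
E
python3 - <<'E'
from h import *
for n in("scene","side"):
    print(camera_info(n)["attitude"],camera_info(n)["origin"])
    p,d=camera(n); cv2.imwrite(f"pics/{n}0.png",p)
    for q,z in(("long_knob",.11),("long_keeper",.08),("short_bolt",.1)):
        for r in finder.pinpoint(n,q)[:3] if q!="short_bolt" else finder.boxes_of(n,q)[:3]:
            print(n,q,round(r["conf"],2),np.round(r["location"]),at_z(n,r["location"],z).round(4))
print(ctrl.get_obs())
E
```

```text
pics
[-2.23559877 -0.02193219  2.49657203] [0.94536898 0.49938644 0.60379653]
scene long_knob 0.51 [221. 156.] [ 0.5376 -0.2193  0.11  ]
scene long_keeper 0.78 [238. 188.] [ 0.5507 -0.135   0.08  ]
scene short_bolt 0.63 [334. 272.] [0.5676 0.1742 0.1   ]
[-2.24666216 -0.0075462  -0.65661865] [ 0.15662582 -0.511439    0.64591316]
side long_knob 0.73 [351. 288.] [ 0.5347 -0.2224  0.11  ]
side long_keeper 0.94 [318. 260.] [ 0.5559 -0.1189  0.08  ]
side short_bolt 0.52 [228. 189.] [0.5285 0.1505 0.1   ]
{'time_s': 0.4, 'qpos': array([-6.66108421e-02,  2.99982489e-01,  1.52106975e+00,  1.66971829e-06,
        1.32069830e+00, -6.65984285e-02]), 'joint_vel': array([ 9.23727898e-04,  1.08810945e-04, -1.23678063e-03, -7.54510563e-04,
       -7.58800220e-04, -8.98212836e-05]), 'tau': array([-7.16630457e-04, -5.31203341e+01, -3.52599478e+01,  7.08255242e-02,
        2.18903774e-02, -4.52968266e-05]), 'ee_pos': array([ 5.49960095e-01, -5.79573261e-06,  2.05370780e-01]), 'eef_rot': array([-3.14143523e+00, -1.21212403e-05,  1.57078350e+00]), 'force': array([0.23879395, 1.21928835, 0.38002433]), 'moment': array([-0.04303281, -0.02795797, -0.00572191]), 'grip_force': 0.0, 'grip_width': 0.09391670857173647}
```

View pics/scene0.png

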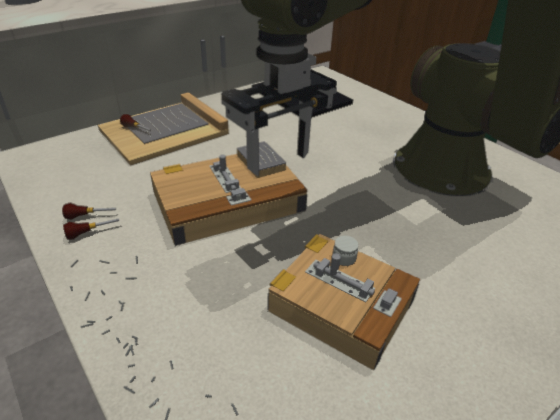

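View pics/side0.png

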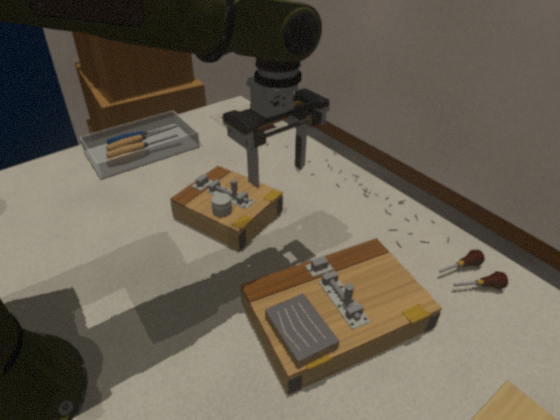

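The scene view shows the longer case at about (228,185), knob (222,158), keeper about (238,196) and block (262,157). The side view shows the knob at (348,288) and keeper at (319,265). The finder agrees with both pictures, apart from a low keeper hit in the scene view. The bolt runs about 11° clockwise of +y. I'll move over it and look from close by.

Request:
carry_out:
  motion:
    - [[-0.2, 0, 0], 0.016]
    - [[-0.45, -0.03, 0], 0.032]
    - [[-0.7, -0.05, 0], 0.032]
    - [[-0.9, -0.06, 0], 0.032]
    - [[-0.9, -0.06, 0], 0.032]
    - [[-0.9, -0.06, 0], 0.032]
    - [[-0.9, -0.06, 0], 0.032]
    - [[-0.9, -0.06, 0], 0.032]

```text
time_s: 1.2
ee_pos: [0.5382, -0.1788, 0.2055]
eef_rot: [3.142, -0.0, 1.371]
force: [-0.5, 0.4, 0.7]
grip_width: 0.0941
grip_force: 0.0
```

Run:
```python
from h import *
o=ctrl.get_obs();print(o["time_s"],o["ee_pos"],o["eef_rot"])
C={}
for n in("wrist","side","scene"):
    C[n]=cam(n); p,d=camera(n)
    if n!="scene": cv2.imwrite(f"pics/{n}1.png",p)
    for q,z in(("long_knob",.11),("long_keeper",.08)):
        for r in finder.pinpoint(n,q)[:2]:
            u,v=np.round(r["location"]).astype(int)
            print(n,q,round(r["conf"],2),np.round(r["location"]),at_z(n,r["location"],z,C[n]).round(4),d[v,u])
```

```text
1.2 [ 0.5382165  -0.17881347  0.2055376 ] [ 3.14152584e+00 -7.92598034e-05  1.37134409e+00]
wrist long_knob 0.72 [279. 255.] [ 0.5338 -0.2181  0.11  ] 0.2980056
wrist long_keeper 0.72 [280. 137.] [ 0.5537 -0.1208  0.08  ] 0.2991582
side long_knob 0.85 [349. 284.] [ 0.5372 -0.215   0.11  ] 0.7018042
side long_keeper 0.94 [319. 260.] [ 0.5564 -0.1219  0.08  ] 0.78443336
side long_keeper 0.59 [353. 289.] [ 0.5572 -0.2093  0.08  ] 0.75370884
scene long_knob 0.76 [222. 156.] [ 0.5362 -0.2194  0.11  ] 0.94836444
scene long_keeper 0.9 [240. 193.] [ 0.5578 -0.1173  0.08  ] 0.892176
```

View pics/wrist1.png

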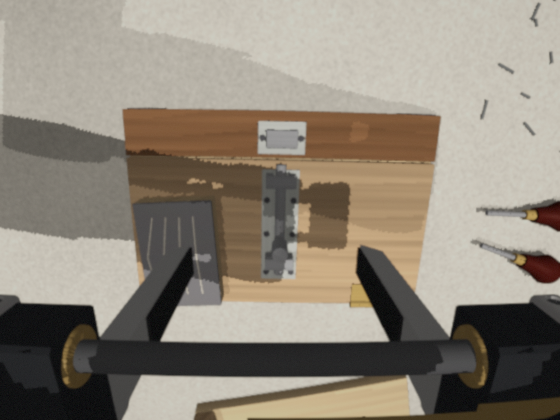

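The wrist view shows the keeper at (282,138), the bolt straight up the picture at column ~281, and the knob near (280,258). The block is to the left, clear of the finger lane. I'll refine the knob position with depth.

Run:
```python
from h import *
K,dc,o,r=cam("wrist"); p,d=camera("wrist")
vv,uu=np.mgrid[120:300,240:330]; px=np.stack([uu.ravel(),vv.ravel()],1).astype(float)
n=cv2.undistortPoints(px[:,None],K,dc)[:,0]; D=d[120:300,240:330].ravel()
P=(np.c_[n,np.ones(len(n))]*D[:,None])@r.T+o
m=(P[:,2]>.1)&(D>0)&(P[:,2]<.125)
print(m.sum(),P[m].mean(0),np.ptp(P[m],0),px[m].mean(0),np.median(P[m,2]))
m=(abs(P[:,2]-.08)<.006)&(px[:,1]<155); print("keeper",m.sum(),P[m].mean(0))
cv2.imwrite("pics/crop.png",cv2.resize(p[110:310,200:360],None,fx=3,fy=3))
```

```text
264 [ 0.53462926 -0.21577472  0.10902968] [0.01439455 0.01450402 0.01216153] [279.78787879 251.09848485] 0.11016147693116787
keeper 595 [ 0.55554499 -0.122758    0.08060958]
```

View pics/crop.png

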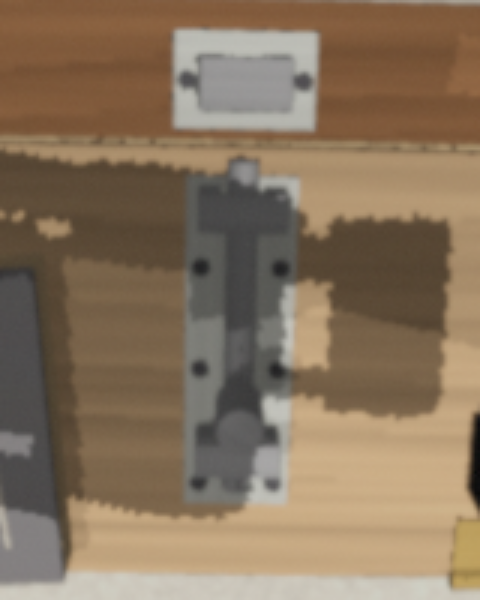

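Knob at (0.535, -0.216), top z 0.110. I'll descend with the tips at z ≈ 0.088, above the block and fittings, and then grip.

Request:
carry_out:
  motion:
    - [[-0.18, 0.019, 0.15], 0.002]
    - [[-0.18, 0.019, 0.35], 0.002]
    - [[-0.18, 0.019, 0.5], 0.002]
    - [[-0.18, 0.019, 0.58], 0.002]
    - [[-0.18, 0.019, 0.58], 0.002]
    - [[-0.18, 0.019, 0.58], 0.002]
    - [[-0.18, 0.019, 0.58], 0.002]
    - [[-0.18, 0.019, 0.58], 0.002]

```text
time_s: 2.5
ee_pos: [0.535, -0.2162, 0.0906]
eef_rot: [3.14, 0.0, 1.357]
force: [0.1, -1.2, -0.4]
grip_width: 0.0937
grip_force: 0.0
```

Request:
carry_out:
  motion:
    - [[0, 0, 0], 0]
    - [[0, 0, 0], 0]
    - [[0, 0, 0], 0]
    - [[0, 0, 0], 0]
    - [[0, 0, 0], 0]
    - [[0, 0, 0], 0]
    - [[0, 0, 0], 0]
    - [[0, 0, 0], 0]
    - [[0, 0, 0], 0]
    - [[0, 0, 0], 0]
  hand: 1
  force: 15

```text
time_s: 3.5
ee_pos: [0.5345, -0.216, 0.0895]
eef_rot: [3.142, 0.0, 1.357]
force: [-0.5, -0.6, 0.4]
grip_width: 0.0173
grip_force: 0.0
```

Request:
carry_out:
  motion:
    - [[0, 0, 0], 0]
    - [[0, 0, 0], 0]
    - [[0, 0, 0], 0]

```text
time_s: 3.8
ee_pos: [0.5353, -0.2162, 0.0895]
eef_rot: [3.139, 0.0, 1.357]
force: [6.8, -1.1, -3.4]
grip_width: 0.0144
grip_force: 15.0
```

Gripped on the knob. Now I'll slide it.

Request:
carry_out:
  motion:
    - [[0.03, 0, 0], 0]
    - [[0.06, 0, 0], 0]
    - [[0.09, 0, 0], 0]
    - [[0.12, 0, 0], 0]
    - [[0.15, 0, 0], 0]
    - [[0.18, 0, 0], 0]
    - [[0.18, 0, 0], 0]
    - [[0.18, 0, 0], 0]

```text
time_s: 4.6
ee_pos: [0.5432, -0.1807, 0.0895]
eef_rot: [3.139, -0.0, 1.357]
force: [8.8, 0.0, -4.9]
grip_width: 0.0145
grip_force: 15.0
```

Request:
carry_out:
  motion:
    - [[0.015, 0, 0], 0]
    - [[0.03, 0, 0], 0]
    - [[0.03, 0, 0], 0]
    - [[0.03, 0, 0], 0]

```text
time_s: 5.0
ee_pos: [0.5444, -0.1752, 0.0896]
eef_rot: [3.139, 0.0, 1.357]
force: [7.6, -1.8, -6.1]
grip_width: 0.0148
grip_force: 15.0
```

Request:
carry_out:
  motion:
    - [[0.01, 0, 0], 0]
    - [[0.02, 0, 0], 0]
    - [[0.02, 0, 0], 0]
    - [[0.02, 0, 0], 0]

```text
time_s: 5.4
ee_pos: [0.5453, -0.1715, 0.0895]
eef_rot: [3.139, 0.001, 1.357]
force: [7.8, -3.7, -5.4]
grip_width: 0.0146
grip_force: 15.0
```

Request:
carry_out:
  motion:
    - [[0.01, 0, 0], 0]
    - [[0.02, 0, 0], 0]
    - [[0.025, 0, 0], 0]
    - [[0.025, 0, 0], 0]

```text
time_s: 5.8
ee_pos: [0.5458, -0.1693, 0.0897]
eef_rot: [3.138, 0.005, 1.356]
force: [3.7, -21.6, -6.0]
grip_width: 0.0142
grip_force: 15.0
```

Run:
```python
from h import *
for n in("side","scene"):
    p,d=camera(n)
    for q,z in(("long_knob",.11),("long_keeper",.08)):
        for r in finder.pinpoint(n,q)[:2]: print(n,q,round(r["conf"],2),at_z(n,r["location"],z).round(4))
    if n=="side": cv2.imwrite("pics/side2.png",cv2.resize(p[200:380,230:450],None,fx=3,fy=3))
```

```text
side long_knob 0.5 [ 0.5502 -0.176   0.11  ]
side long_keeper 0.82 [ 0.5492 -0.1249  0.08  ]
scene long_knob 0.63 [ 0.5482 -0.1813  0.11  ]
scene long_keeper 0.59 [ 0.5608 -0.1173  0.08  ]
```

View pics/side2.png

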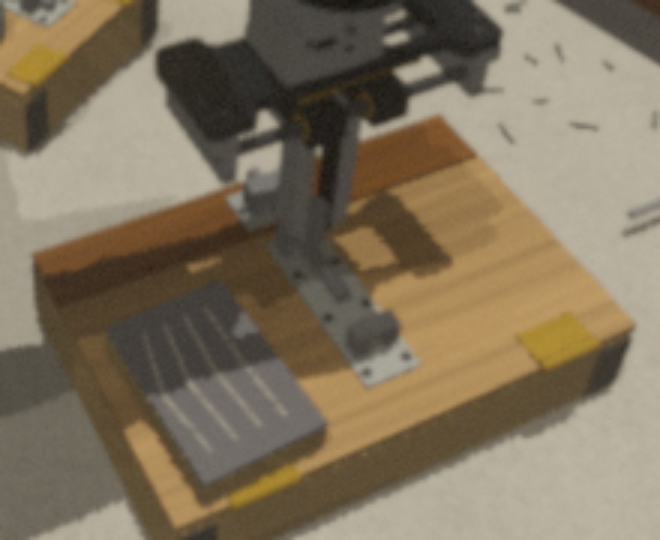

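The crop shows the fingers holding the knob against the front guide at about (310,235), with the bolt running toward the keeper at (262,195). The sharp rise to 21.6 N confirms the end stop. I'll release and lift.

Request:
carry_out:
  motion:
    - [[-0.005, 0, 0], 0]
    - [[-0.005, 0, 0], 0]
    - [[-0.005, 0, 0], 0]
    - [[-0.005, 0, 0], 0]
    - [[-0.005, 0, 0], 0]
    - [[-0.005, 0, 0], 0]
    - [[-0.005, 0, 0], 0]
    - [[-0.005, 0, 0], 0]
  hand: -0.2

```text
time_s: 6.9
ee_pos: [0.5451, -0.1671, 0.0895]
eef_rot: [-3.142, -0.0, 1.357]
force: [-0.7, -1.3, 0.4]
grip_width: 0.0565
grip_force: 0.0
```

Request:
carry_out:
  motion:
    - [[-0.01, 0, -0.1], 0]
    - [[-0.01, 0, -0.3], 0]
    - [[-0.01, 0, -0.5], 0]
    - [[-0.2, 0, -0.6], 0]
    - [[-0.2, 0, -0.6], 0]
    - [[-0.2, 0, -0.6], 0]
    - [[-0.2, 0, -0.6], 0]

```text
time_s: 7.6
ee_pos: [0.5364, -0.2056, 0.2083]
eef_rot: [-3.14, -0.001, 1.357]
force: [-0.4, 0.7, 0.4]
grip_width: 0.0564
grip_force: 0.0
```

Run:
```python
from h import *
c=cam("wrist");p,d=camera("wrist");K,dc,o,r=c
cv2.imwrite("pics/wrist2.png",p)
for q,z in(("long_knob",.11),("long_keeper",.08)):
    for x in finder.pinpoint("wrist",q)[:2]: print(q,round(x["conf"],2),x["location"],at_z("wrist",x["location"],z,c).round(4))
vv,uu=np.mgrid[0:330,220:340]; px=np.stack([uu.ravel(),vv.ravel()],1).astype(float)
n=cv2.undistortPoints(px[:,None],K,dc)[:,0]; D=d[0:330,220:340].ravel()
P=(np.c_[n,np.ones(len(n))]*D[:,None])@r.T+o
m=(P[:,2]>.1)&(D>0)&(P[:,2]<.125)
print(m.sum(),P[m].mean(0),px[m].mean(0))
```

```text
long_knob 0.63 [275.2, 173.4] [ 0.5429 -0.1737  0.11  ]
long_keeper 0.89 [278.1, 109.2] [ 0.5563 -0.1238  0.08  ]
264 [ 0.54441332 -0.17212804  0.10993828] [276.56439394 171.22348485]
```

View pics/wrist2.png

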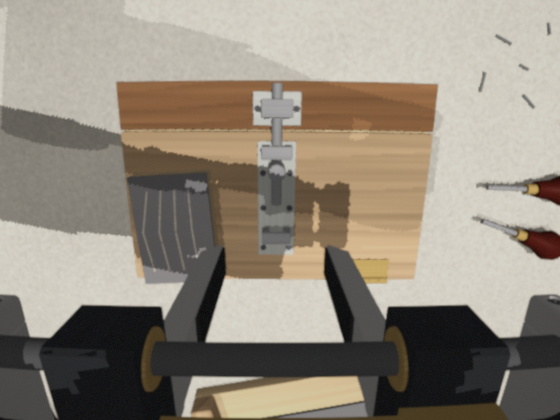

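The wrist view shows the bolt through the keeper at (277,108), with its tip well beyond at (277,85). The knob at (277,171) is against the front guide, and the gripper is clear.

```bash
python3 -c "
from station import ctrl
print(ctrl.hand_in())"
```

```text
the job is handed in; nothing more can be done
None
```

The longer case is locked: its bolt was pushed to the end stop with the tip right through the keeper, the shorter case's bolt was not touched, and the job was handed in at about 8 s.

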